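# Stand the leaning test-report binder back up and close the row

### The job

One binder at the end of the row of test-report binders has toppled sideways and leans on the cast-iron angle plate that serves as bookend. First push the binder back upright with the fingertips, leaving the bookend where it is; then push the bookend along the bench until the binder is closed up snugly against the row and the bookend stands flat against the binder. Only push, never lift anything; keep the row standing, and do not disturb the anvils and the test block on the bench.

Things in the scene. Friction and masses are not known exactly. Their poses are not given: they have to be found in the camera images.
- binder: Leaning A5 ring binder, 185 mm deep (x, spine to open edge), 50 thick (y, + towards the row), 220 tall (z), 0.4-0.65 kg, loose. Origin: centre of underside. At the start leans 20-26 deg to -y on its lower -y edge, -y side resting on the bookend's top; foot 5-40 mm from the row. Stands by itself once upright; within about 12 deg of upright it drops onto its base.
- binder_top (a point): Middle of the binder's top edge on its -y side (190 to 210 mm above the bench at the start): the overhanging edge that a push towards the row stands back up.
- bookend: Loose slotted cast-iron angle plate (L), 1 kg, slides on the bench. Upright leg 115 mm tall (z), 70 wide (x), 12 thick, flat face towards +y (binder). Foot 12 mm thick, lies on the bench, reaches 110 mm from that face to -y, 70 wide. Origin: middle of the bottom edge of the face; y towards the row, z up.
- bookend_end (a point): Middle of the end edge of the bookend's foot, 110 mm from its face, half way up the 12 mm thickness: the place to push it along. Above the upright leg the 220 mm tall binder is in the gripper's way.
- row_right: The last upright binder of the row, the one the leaning binder has to be closed up to. Upright, loose, 185 mm deep (x, spine to open edge), 50 mm thick (y, + towards the drawer cabinet), 220 mm tall (z), 0.55 kg. Origin: centre of its underside.
- row_middle: The thin middle binder of the row. Upright, loose, 185 mm deep (x, spine to open edge), 35 mm thick (y, + towards the drawer cabinet), 220 mm tall (z), 0.4 kg. Origin: centre of its underside.
- row_left: The first binder of the row, against the drawer cabinet. Upright, loose, 185 mm deep (x, spine to open edge), 50 mm thick (y, + towards the drawer cabinet), 220 mm tall (z), 0.55 kg. Origin: centre of its underside.
- cabinet: Small grey bench-top drawer cabinet fixed to the bench, 185 mm deep (x), 120 mm wide (y), 240 mm tall, at the +y end of the row, which stands against it: the row cannot move further that way. Origin: centre of its underside; x away from its drawer fronts, y along the row away from the binders.
- flat_anvil: Bystander: steel flat anvil standing head down on the bench beside the bookend, robot side, head 60 mm diameter and 12 mm thick, stem 19 mm diameter, 42 mm tall in all. Origin: centre of its underside.
- test_block: Bystander: round steel hardness test block, 64 mm diameter, 15 mm thick, on the bench beside the bookend, robot side. Origin: centre of its underside.
- v_anvil: Bystander: dark steel V-anvil, 40 mm diameter, 46 mm tall, on the bench beside the bookend, robot side. Origin: centre of its underside.

How it is judged:
By the outcome, as a careful person would: the job done as asked, in the order asked, and still so for the second after the job is handed in, with the robot touching nothing.
It also fails if it takes over 54 s, if anything falls off the work surface, if the arm or the gripper's body presses on something with over 40 N, if the wrist force passes 120 N, or if a joint passes its speed limit or range.

### The arm

A 7-joint arm with a two-finger parallel gripper is mounted at the origin on the work surface. World frame = base frame: x ahead of the robot, y to its left, z up, the work surface at z = 0. Lengths are in mm, angles in rad, forces in N, time in s.
With the tool pointing down it reaches from about 425 to 875 mm from the base axis. Payload 4.7 kg.
Tool frame: the origin (TCP) lies between the finger pads; the fingertips stand 14 mm ahead of it and the grasp point (between the pads) lies 5 mm behind it; z points along the fingers, y is the line along which they close (so a half turn about z gives the same grasp; the last joint's range is limited). The gripper opens to 85 mm and grips with 20 to 120 N. Pads are 22 mm wide; open, the fingers measure 114 mm over their backs; the gripper's body (76 mm by 85 mm) begins 54 mm behind the grasp point. The pads swing forward as they close: fully open they stand 13 mm farther back than shut.
Start: joints at [1.162, 0.321, -0.07, 1.45, 0.023, 1.371, -0.057], TCP at [266.688, -592.791, 245.349] pointing down, gripper open.
Joint ranges: [-2.86, 2.86], [-0.3, 2.09], [-1.38, 1.24], [0.06, 2.45], [-1.56, 4.7], [0.09, 2.05], [-2.69, 2.69]. Speed limits (rad/s): [2.57, 2.57, 3.14, 3.14, 3.14, 3.14, 3.14].

### API

Orientations are given as a 3x3 rotation matrix whose columns are the frame's x, y, z axes.
In Python, from bench import env, optics, ticket gives the robot as it stands.
- The arm moves only by the tool carry_out, never from a script. Its argument "moves" is a list of rows, each a list of 5 numbers: the finger opening in cm, from 0 to 8.54, then the shift along the tool's x, y, z in cm, then the turn about the tool's z in degrees. In form: [[gripper, tx, ty, tz, twist], ...]. A call has 1 to 8 rows; each row shifts and turns the commanded pose from where the row before left it, along the tool's axes as they then stand; what a row does not reach is not made up. A row lasts 1/12 s, in which the tool goes at most 41.7 mm and 7.16 degrees, less where a joint would pass 70% of its speed; a pose out of reach is approached as far as the arm can. A call is refused whole if a number of a shift passes 4.17 or a number of a turn 7.16, either way. A call with a gripper value outside its range is refused whole. The fingers move at their own pace and stop on an object; "force" is the grip in N (left out, the last holds). Time passes only in rows, so rows that do not move let the fingers close. It gives the time, the measured TCP pose, the force, the opening and the grip force at its end, in the units of the state.
- env.state(): the state, without advancing time (a new reading comes with each control period).
- optics.grab_frame(name): name is "side" or "top"; returns a dict with "color" (420x560x3 uint8, blue, green, red), "range_z" (420x560 float32, mm along the optical axis (not along the pixel's ray), 0 where there is no reading), "mtx" (3x3 intrinsics, pixels), "world_from_camera" (4x4, takes a point from camera to world coordinates). Camera axes: x right, y up, looking along -z (the intrinsics and any distortion apply to the point x, -y, -z); pixel columns grow to the right and rows downward; lengths in mm; the calibration is good to about 2 mm. A picture is of the moment at which its call begins.
- ticket.job_done(): hands the job in; it is judged then, once.
The state is a dict: "t": time; "qpos": joint angles; "qvel": joint speeds; "tau": joint torques, N m; "ee_pos": TCP position; "orientation": TCP orientation; "force": force on the tool from outside, world axes, zero at the start; "torque": the same for the moment, N m; "opening": finger opening in mm; "gripper_force": force on a finger pad.
Only numpy, scipy, OpenCV 4.12 (cv2) and the standard library are available. Lean on these libraries where they do the work, as an engineer would, in place of code of your own. Each camera call takes 0.05 s, during which the arm holds its last target. There are 200 camera calls.

## Working session

There is one attempt and no reset: what is moved stays moved. The work goes in short steps, Python scripts to look and compute and a tool call to move; the robot and the scene stay as the last step left them, time stands still between calls to the robot, and variables do not carry over. Pictures are saved under pics/ and viewed, at most 10 in all, crops included, and the job is handed in when it is done.

Besides the shell and the picture viewer there is one more tool, called after ">>>" as a command line: name --pt "numbers of a row" for each row, then --argument value for the rest. carry_out: Moves the arm, as the interface text tells. Its arguments: {"type":"object","properties":{"moves":{"type":"array","items":{"type":"array","items":{"type":"number"}}},"force":{"type":"number"}},"required":["moves"]}

```bash
mkdir -p pics
cat > h.py <<'E'
import numpy as np, cv2
from bench import env, optics, ticket
def grab(n):
    f=optics.grab_frame(n); np.savez(''+n+'.npz',**{k:np.asarray(v) for k,v in f.items()}); return f
def cloud(f):
    z=f['range_z'].astype(float); K=f['mtx']; v,u=np.mgrid[:z.shape[0],:z.shape[1]]
    p=np.stack([(u-K[0,2])/K[0,0]*z,-(v-K[1,2])/K[1,1]*z,-z,np.ones_like(z)],-1)
    w=(p@np.asarray(f['world_from_camera']).T)[...,:3]; w[z==0]=np.nan; return w
E
python3 - <<'E'
from h import *
s=env.state();print(s)
for n in('side','top'):
    f=grab(n);cv2.imwrite(f'pics/{n}0.png',f['color']);print(f.keys(),f['world_from_camera'],f['mtx'])
E
```

```text
{'t': 0.0, 'qpos': array([ 1.16209251,  0.3218446 , -0.07006781,  1.45168238,  0.02255359,
        1.37074891, -0.05690485]), 'qvel': array([-2.42200899e-04, -2.90257112e-04, -1.52839224e-03, -7.69252270e-04,
       -7.27453381e-06,  1.34790829e-03,  1.56173347e-04]), 'tau': array([-2.42874130e-04, -4.93576169e+01, -3.82181061e-01, -3.14336979e+01,
        1.28970432e-02,  1.13800916e-02,  3.54715255e-06]), 'ee_pos': array([ 266.46455057, -592.32462987,  244.20556297]), 'orientation': array([[ 9.11941817e-01,  4.10318700e-01, -8.29048649e-04],
       [ 4.10319534e-01, -9.11940222e-01,  1.70651860e-03],
       [-5.58263139e-05, -1.89642053e-03, -9.99998200e-01]]), 'force': array([0.12307969, 0.26290693, 0.26231063]), 'torque': array([0.02675782, 0.07390334, 0.02017896]), 'gripper_force': 0.0, 'opening': 85.433319751198}
dict_keys(['color', 'range_z', 'mtx', 'world_from_camera']) [[-2.69922280e-01  9.13899924e-01 -3.03197775e-01  2.40517072e+02]
 [-9.62866476e-01 -2.57981583e-01  7.95842428e-02  1.52532921e+02]
 [-5.48740856e-03  3.13420533e-01  9.49598577e-01  1.09289035e+03]
 [ 0.00000000e+00  0.00000000e+00  0.00000000e+00  1.00000000e+00]] [[516.59715008   0.         273.96293921]
 [  0.         516.59715008 199.72600178]
 [  0.           0.           1.        ]]
dict_keys(['color', 'range_z', 'mtx', 'world_from_camera']) [[-1.09088309e-02  9.92312330e-01 -1.23277078e-01  4.02353415e+02]
 [-9.99939700e-01 -1.06699665e-02  2.59767546e-03  6.85162905e+01]
 [ 1.26234310e-03  1.23297982e-01  9.92368890e-01  1.17250901e+03]
 [ 0.00000000e+00  0.00000000e+00  0.00000000e+00  1.00000000e+00]] [[429.24446279   0.         281.92981676]
 [  0.         429.24446279 207.90218368]
 [  0.           0.           1.        ]]
```

View pics/side0.png

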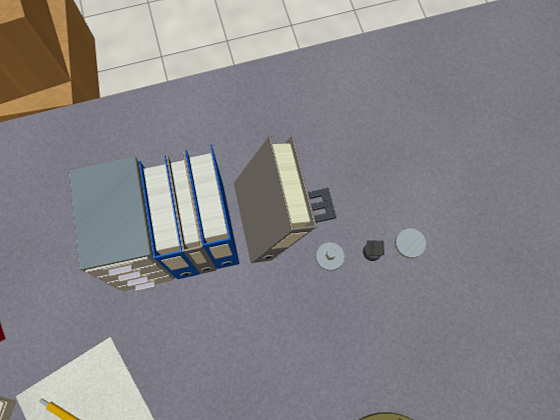

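View pics/top0.png

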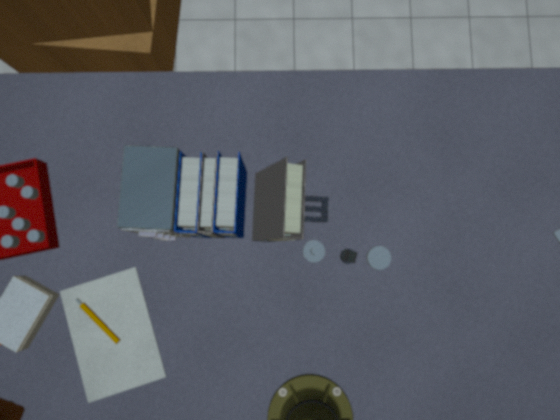

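The side view shows the binder leaning towards the bookend, with its top edge near px (292,137)-(315,228) and the bookend foot end near (330,190)-(335,217). The flat anvil is at (330,256), the V-anvil at (374,249) and the test block at (411,243). The top view agrees with this. Next I'll measure from depth.

Run:
```python
from h import *
np.set_printoptions(precision=1,suppress=True)
for n in('side','top'):
    f=dict(np.load(n+'.npz'));w=cloud(f);print(n)
    x,y,z=np.moveaxis(w,-1,0)
    lab={'rowtops':(z>205)&(z<232)&(y>40)&(y<330)&(x>400),'cab':(z>232)&(z<250)&(x>400)&(y>50),
     'foot':(z>6)&(z<30)&(y<-30)&(y>-250)&(x>450),'leantop':(z>120)&(z<215)&(y<60)&(y>-150)&(x>400),
     'small':(z>6)&(z<60)&(y<0)&(y>-350)&(x>300)&(x<700)}
    for k,m in lab.items():
        m=m.astype(np.uint8)
        c,L,st,ce=cv2.connectedComponentsWithStats(m)
        for i in range(1,c):
            if st[i,4]<25: continue
            P=w[L==i]; r=cv2.minAreaRect(P[:,:2].astype(np.float32))
            print(k,st[i],'min',np.percentile(P,1,0),'max',np.percentile(P,99,0),'rect',np.round(np.r_[r[0],r[1],r[2]],1))
    if n=='side':
        for (u,v) in [(272,138),(292,138),(292,180),(314,228),(280,180),(300,218),(330,190),(335,217),(322,205),(254,261),(236,184),(330,256),(236,262),(213,148)]:
            print(u,v,w[v,u])
f=dict(np.load('side.npz'));c=f['color'][120:280,220:440]
cv2.imwrite('pics/crop1.png',cv2.resize(c,None,fx=3.6,fy=3.6,interpolation=cv2.INTER_CUBIC))
```

```text
side
rowtops [ 265  136   41   97 1233] min [457.3  41.1 205.1] max [637.7  71.3 224.8] rect [549.8  56.6  32.8 187.1  90. ]
rowtops [ 137  144   94  119 6854] min [472.  167.2 206.1] max [648.1 307.7 226.8] rect [565.  246.1 158.  190.6  87. ]
cab [  69  156   82  116 7259] min [478.5 302.3 233.2] max [662.3 422.6 244.4] rect [570.1 363.4 121.3 191.2  87.1]
foot [315 188  21  32 358] min [512.1 -58.6   7.1] max [581.7 -30.5  17.7] rect [546.8 -43.8  29.6  71.4  86.8]
leantop [ 272  135   44  108 2157] min [456.   13.2 153.2] max [635.6  59.  212.6] rect [548.6  36.1  42.8 187.4  86.9]
small [307 188  29  34 532] min [512.5 -58.4   6.5] max [582.5 -11.5  17.6] rect [547.7 -34.8  47.6  72.3  86.8]
small [394 228  32  30 711] min [ 383.4 -222.1    7.7] max [ 443.4 -161.2   20.3] rect [ 414.2 -191.3   61.9   63.2   28.8]
small [362 240  22  21 360] min [ 399.6 -126.7    9. ] max [437.5 -88.1  49.2] rect [ 418.8 -107.1   38.2   39.4   74.6]
small [318 242  27  29 520] min [404.8 -45.2   7.7] max [461.2  -0.4  45. ] rect [433.  -24.5  59.5  48.9   0.5]
272 138 [734.5  25.    3. ]
292 138 
[... 713 characters left out ...]
ot [317 196  11  26 238] min [509.5 -57.9   7.2] max [578.1 -30.3  17.1] rect [543.9 -43.9  27.7  69.3  89.5]
leantop [ 285  159   21   81 1449] min [453.7  13.8 147.7] max [633.6  59.4 212.4] rect [545.4  36.9  43.3 185.7  87. ]
small [306 195  22  27 409] min [509.6 -57.8   7.1] max [578.7  -0.3  17.4] rect [545.5 -28.8  57.9  71.7  88.7]
small [307 240  18  22 330] min [402.1 -45.6   7.2] max [458.3  -0.4  44.3] rect [430.2 -23.7  46.7  56.4  89.4]
small [366 246  25  24 455] min [ 381.6 -221.3    7.8] max [ 440.2 -160.7   19.7] rect [ 410.4 -190.8   62.9   62.1   41.7]
small [339 248  18  15 205] min [ 398.4 -126.1    9.8] max [435.2 -87.7  49. ] rect [ 416.5 -106.8   38.    38.3   79.7]
```

View pics/crop1.png

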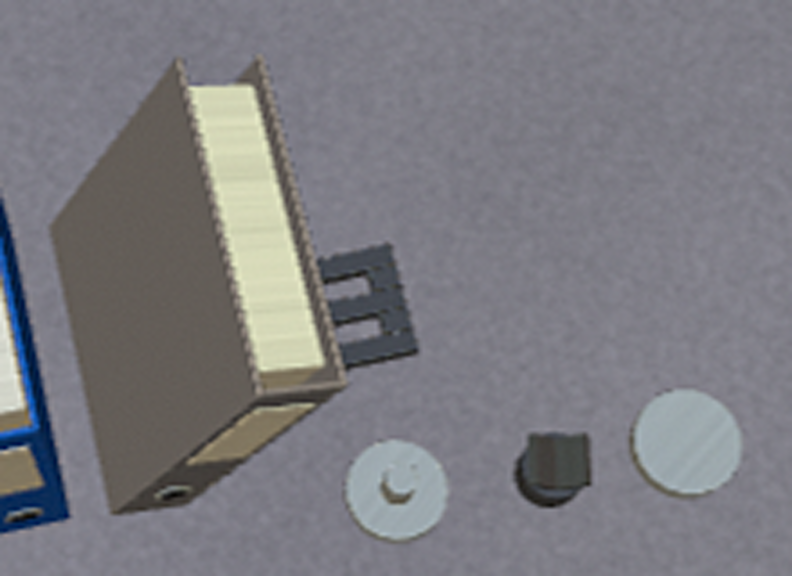

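>>> carry_out --pt "3.0 0 0 0 -7" --pt "3.0 0 0 0 -7" --pt "3.0 0 0 0 -7" --pt "3.0 0 0 0 -7" --pt "3.0 0 0 0 -7" --pt "3.0 0 0 0 -7" --pt "3.0 0 0 0 -7" --pt "3.0 0 0 0 -7"

```text
t: 0.77
ee_pos: [266.5, -592.5, 244.7]
orientation: [[0.164, 0.986, -0.001], [0.986, -0.164, 0.001], [0.001, -0.001, -1.0]]
force: [-1.2, -0.6, -0.1]
opening: 30.2
gripper_force: 0.0
```

>>> carry_out --pt "3.0 0 0 0 -7" --pt "3.0 0 0 0 0" --pt "3.0 0 0 0 0"

```text
t: 1.02
ee_pos: [266.5, -592.6, 244.8]
orientation: [[0.052, 0.999, -0.0], [0.999, -0.052, 0.001], [0.001, -0.0, -1.0]]
force: [0.1, -0.3, 0.1]
opening: 29.9
gripper_force: 0.0
```

```bash
cat >> h.py <<'E'
def to(p):
    s=env.state();R=s['orientation'];print('t',s['t'],'pos',s['ee_pos'].round(1),'F',s['force'].round(1),'open',round(s['opening'],1),'yaw',np.degrees(np.arctan2(R[1,1],R[0,1])).round(2),'z',R[:,2].round(3))
    print('tool shift cm to',p,(R.T@(np.array(p)-s['ee_pos'])/10).round(2))
E
python3 -c "
from h import *
to([542,-40,189])"
```

```text
t 1.0167 pos [ 266.5 -592.6  244.8] F [ 0.1 -0.3  0.1] open 29.9 yaw -2.97 z [-0.     0.001 -1.   ]
tool shift cm to [542, -40, 189] [56.61 24.65  5.62]
```

>>> carry_out --pt "3.0 3.5 1.54 0.35 0" --pt "3.0 3.5 1.54 0.35 0" --pt "3.0 3.5 1.54 0.35 0" --pt "3.0 3.5 1.54 0.35 0" --pt "3.0 3.5 1.54 0.35 0" --pt "3.0 3.5 1.54 0.35 0" --pt "3.0 3.5 1.54 0.35 0" --pt "3.0 3.5 1.54 0.35 0"

```text
t: 1.68
ee_pos: [403.7, -317.3, 217.3]
orientation: [[0.052, 0.999, 0.0], [0.999, -0.052, -0.001], [-0.001, 0.0, -1.0]]
force: [1.1, -0.8, 0.8]
opening: 30.0
gripper_force: 0.0
```

>>> carry_out --pt "3.0 3.5 1.54 0.35 0" --pt "3.0 3.5 1.54 0.35 0" --pt "3.0 3.5 1.54 0.35 0" --pt "3.0 3.5 1.54 0.35 0" --pt "3.0 3.5 1.54 0.35 0" --pt "3.0 3.5 1.54 0.35 0" --pt "3.0 2.0 1.54 0.35 0" --pt "3.0 1.0 1.54 0.35 0"

```text
t: 2.35
ee_pos: [538.8, -80.7, 189.6]
orientation: [[0.047, 0.999, 0.001], [0.999, -0.047, 0.001], [0.001, 0.001, -1.0]]
force: [0.6, -0.5, 0.4]
opening: 29.9
gripper_force: 0.0
```

>>> carry_out --pt "3.0 0 0 0 0" --pt "3.0 0 0 0 0" --pt "3.0 0 0 0 0"

```text
t: 2.6
ee_pos: [537.4, -86.2, 189.1]
orientation: [[0.051, 0.999, -0.001], [0.999, -0.051, -0.0], [-0.0, -0.001, -1.0]]
force: [-0.4, -0.0, -0.0]
opening: 30.3
gripper_force: 0.0
```

```bash
python3 -c "
from h import *
to([545,17,189]);f=grab('side');cv2.imwrite('pics/s1.png',cv2.resize(f['color'][100:300,120:440],None,fx=2.4,fy=2.4))"
```

```text
t 2.6 pos [537.4 -86.2 189.1] F [-0.4 -0.  -0. ] open 30.3 yaw -2.92 z [-0.001 -0.    -1.   ]
tool shift cm to [545, 17, 189] [10.34  0.24  0.  ]
```

View pics/s1.png

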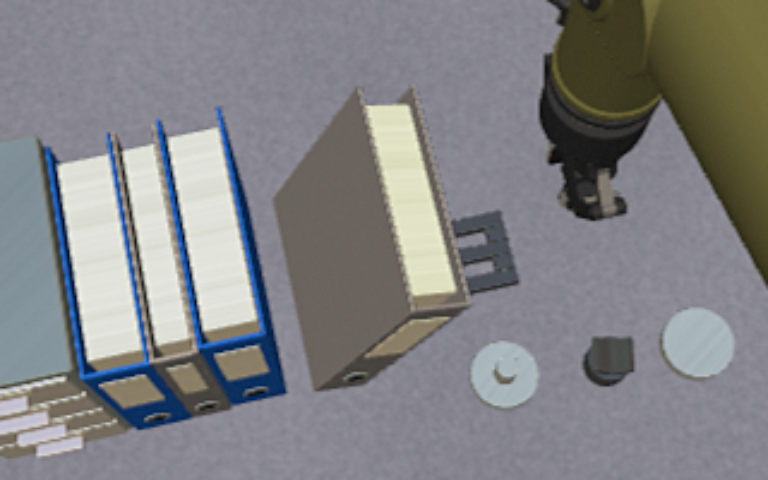

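The gripper at (590,190) in the crop is clear of everything, and the binder hasn't moved. I'll approach now, then push slowly.

>>> carry_out --pt "3.0 2.5 0.08 0 0" --pt "3.0 2.5 0.08 0 0" --pt "3.0 2.0 0.08 0 0" --pt "3.0 1.0 0 0 0" --pt "3.0 0.5 0 0 0" --pt "3.0 0.5 0 0 0" --pt "3.0 0.5 0 0 0" --pt "3.0 0.5 0 0 0"

```text
t: 3.32
ee_pos: [545.3, 13.0, 189.3]
orientation: [[0.051, 0.999, -0.0], [0.999, -0.051, -0.001], [-0.001, -0.0, -1.0]]
force: [-0.3, -1.9, 1.0]
opening: 30.2
gripper_force: 0.2
```

>>> carry_out --pt "3.0 0.4 0 0 0" --pt "3.0 0.4 0 0 0" --pt "3.0 0.4 0 0 0" --pt "3.0 0.4 0 0 0" --pt "3.0 0.4 0 0 0" --pt "3.0 0.4 0 0 0"

```text
t: 3.82
ee_pos: [546.5, 38.8, 189.4]
orientation: [[0.048, 0.999, 0.0], [0.999, -0.048, -0.0], [-0.0, 0.0, -1.0]]
force: [-1.1, -0.2, 3.4]
opening: 30.2
gripper_force: 0.0
```

```bash
cat >> h.py <<'E'
def lean():
    w=cloud(grab('side'));x,y,z=np.moveaxis(w,-1,0)
    m=(z>60)&(z<240)&(y>-20)&(y<163)&(x>450)&(x<645)
    P=w[m]; t=P[P[:,2]>P[:,2].max()-40]
    for lo,hi in((480,520),(530,570),(580,620)):
        q=t[(t[:,0]>lo)&(t[:,0]<hi)]
        print('x',lo,hi,'top y 1/99%',np.percentile(q[:,1],[1,99]).round(1),'z',np.percentile(q[:,2],[1,50,99]).round(1))
    m=(z>6)&(z<18)&(y<40)&(y>-150)&(x>490)&(x<600)
    c,L,st,ce=cv2.connectedComponentsWithStats(m.astype(np.uint8)); i=1+st[1:,4].argmax(); Q=w[L==i]
    for lo,hi in((510,530),(560,580)): print('foot end',lo,np.percentile(Q[(Q[:,0]>lo)&(Q[:,0]<hi),1],[2,5]).round(1))
E
python3 -c "
from h import *
to([545,70,189]);lean()"
```

```text
t 3.8167 pos [546.5  38.8 189.4] F [-1.1 -0.2  3.4] open 30.2 yaw -2.77 z [ 0. -0. -1.]
tool shift cm to [545, 70, 189] [ 3.11 -0.3   0.04]
x 480 520 top y 1/99% [ 46.6 107.4] z [200.8 211.8 233.6]
x 530 570 top y 1/99% [ 54.6 105.3] z [200.4 211.8 227. ]
x 580 620 top y 1/99% [ 64.1 102.6] z [201.9 212.8 227.7]
foot end 510 [-55.3 -53.4]
foot end 560 [-58.6 -57.8]
```

>>> carry_out --pt "3.0 0.2 0 0 0" --pt "3.0 0.2 0 0 0" --pt "3.0 0.2 0 0 0" --pt "3.0 0.2 0 0 0" --pt "3.0 0.2 0 0 0" --pt "3.0 0.2 0 0 0" --pt "3.0 0.2 0 0 0" --pt "3.0 0.2 0 0 0"

```text
t: 4.53
ee_pos: [547.9, 54.2, 191.9]
orientation: [[0.049, 0.999, 0.002], [0.999, -0.049, -0.001], [-0.001, 0.002, -1.0]]
force: [-4.9, -1.2, 15.6]
opening: 30.0
gripper_force: 0.2
```

>>> carry_out --pt "3.0 0 0 0 0" --pt "3.0 0 0 0 0" --pt "3.0 0 0 0 0" --pt "3.0 0 0 0 0"

```text
t: 4.87
ee_pos: [547.8, 54.2, 191.9]
orientation: [[0.049, 0.999, 0.002], [0.999, -0.049, -0.001], [-0.001, 0.002, -1.0]]
force: [-5.3, -0.4, 14.0]
opening: 29.8
gripper_force: 0.2
```

```bash
python3 -c "
from h import *
to([545,70,189]);lean()"
```

```text
t 4.8667 pos [547.8  54.2 191.9] F [-5.3 -0.4 14. ] open 29.8 yaw -2.8 z [ 0.002 -0.001 -1.   ]
tool shift cm to [545, 70, 189] [ 1.57 -0.36  0.29]
x 480 520 top y 1/99% [ 66.4 121.6] z [200.9 212.8 234.8]
x 530 570 top y 1/99% [ 70.5 119.2] z [202.3 212.4 226.1]
x 580 620 top y 1/99% [ 82.3 116.9] z [200.8 213.5 227. ]
foot end 510 [-55.4 -53.4]
foot end 560 [-50.1 -47.8]
```

```bash
python3 -c "
from h import *
f=grab('side');cv2.imwrite('pics/s2.png',cv2.resize(f['color'][100:290,180:400],None,fx=3.1,fy=3.1,interpolation=cv2.INTER_CUBIC))"
```

```text
(no output)
```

View pics/s2.png

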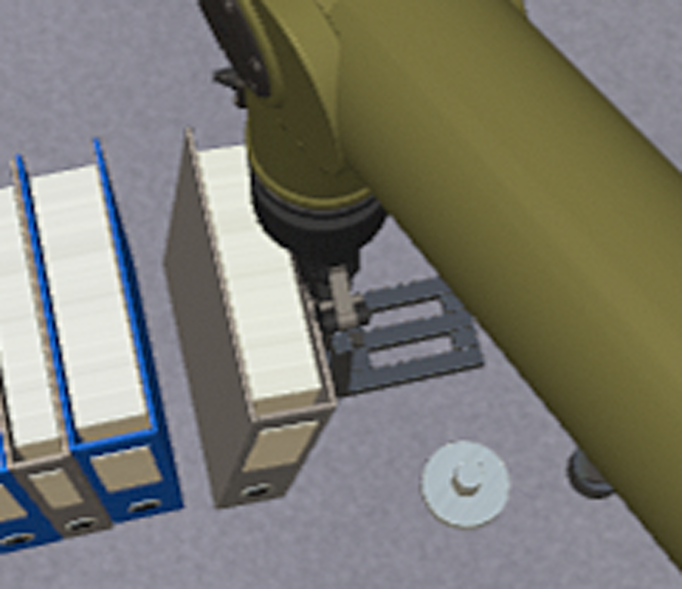

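The binder is nearly upright, at about 10° of lean. Its top edge, at about (325,350), has caught under the finger linkage, which explains the 14 N upward force. The bookend is still in place, so I'll raise the tool gently to free the edge.

>>> carry_out --pt "3.0 0 0 -0.3 0" --pt "3.0 0 0 -0.3 0" --pt "3.0 0 0 -0.3 0" --pt "3.0 0 0 -0.3 0" --pt "3.0 0 0 -0.3 0" --pt "3.0 0 0 -0.3 0" --pt "3.0 0 0 0 0" --pt "3.0 0 0 0 0"

```text
t: 5.63
ee_pos: [547.3, 54.4, 207.4]
orientation: [[0.048, 0.999, 0.0], [0.999, -0.048, -0.0], [-0.0, 0.0, -1.0]]
force: [0.4, -0.2, -0.8]
opening: 29.6
gripper_force: 0.0
```

```bash
python3 -c "
from h import *
to([545,70,207]);lean()"
```

```text
t 5.6333 pos [547.3  54.4 207.4] F [ 0.4 -0.2 -0.8] open 29.6 yaw -2.78 z [ 0. -0. -1.]
tool shift cm to [545, 70, 207] [ 1.55 -0.3   0.04]
x 480 520 top y 1/99% [ 91.1 141.1] z [202.4 212.1 224.8]
x 530 570 top y 1/99% [ 88.5 138.4] z [203.7 212.1 223.8]
x 580 620 top y 1/99% [ 86. 136.] z [202.4 212.2 224.2]
foot end 510 [-55.7 -53.2]
foot end 560 [-53.7 -52.5]
```

>>> carry_out --pt "3.0 -1 0 0 0" --pt "3.0 -2.5 0 0 0" --pt "3.0 -2.5 0 0 0" --pt "3.0 -2.5 0 0 0" --pt "3.0 -2.5 0 0 0" --pt "3.0 -2.5 0 0 0" --pt "3.0 -2.5 0 0 0" --pt "3.0 0 0 0 0"

```text
t: 6.35
ee_pos: [538.2, -113.3, 206.7]
orientation: [[0.057, 0.998, -0.001], [0.998, -0.057, -0.003], [-0.003, -0.001, -1.0]]
force: [-1.4, -1.4, -0.6]
opening: 29.9
gripper_force: 0.0
```

```bash
python3 -c "
from h import *
f=grab('side');lean();to([543,-100,17])
w=cloud(f);x,y,z=np.moveaxis(w,-1,0)
# side face of binder visible? and bookend cloud
for n in ('side','top'):
    f=grab(n);w=cloud(f);x,y,z=np.moveaxis(w,-1,0)
    for lo,hi,zl in((6,22,0),(100,122,1),(212,235,2)):
        m=(z>lo)&(z<hi)&(y>-80)&(y<(150 if zl else 60))&(x>(445 if zl==2 else 490))&(x<650)
        c,L,st,ce=cv2.connectedComponentsWithStats(m.astype(np.uint8)); i=1+st[1:,4].argmax(); P=w[L==i]
        r=cv2.minAreaRect(P[:,:2].astype(np.float32));print(n,lo,hi,np.percentile(P,1,0).round(1),np.percentile(P,99,0).round(1),np.round(np.r_[r[0],r[1],r[2]],1))
cv2.imwrite('pics/s3.png',cv2.resize(grab('side')['color'][100:290,180:400],None,fx=3.1,fy=3.1,interpolation=cv2.INTER_CUBIC))"
```

```text
x 480 520 top y 1/99% [ 92.1 142.9] z [191.7 211.9 224.1]
x 530 570 top y 1/99% [ 89.7 140.1] z [190.8 212.1 224.1]
x 580 620 top y 1/99% [ 87.  137.5] z [190.  212.  224.1]
foot end 510 [-55.7 -53.4]
foot end 560 [-58.1 -56.7]
t 6.45 pos [ 538.9 -107.4  207. ] F [-0.1  0.7 -0.4] open 29.6 yaw -2.97 z [-0.001  0.    -1.   ]
tool shift cm to [543, -100, 17] [ 0.76  0.39 19.  ]
side 6 22 [513.3 -58.1   6.8] [583.9  42.7  18.9] [549.4  -4.6 112.1  70.7  87.4]
side 100 122 [517.   38.5 101. ] [585.6  52.5 119.8] [551.8  45.   12.4  70.4  86.9]
side 212 235 [460.2  84.5 212. ] [638.7 140.5 225.1] [551.9 112.3  50.6 184.9  87. ]
top 6 22 [509.6 -57.7   6.9] [581.6  35.6  18.7] [544.7 -10.7  96.   72.5  86.8]
top 100 122 [514.1  40.1 106.8] [583.6  50.9 120.5] [548.5  45.5  10.1  70.3  89.2]
top 212 235 [458.3  87.3 212. ] [637.6 144.1 225.2] [549.5 116.5  49.9 183.7  87. ]
```

View pics/s3.png

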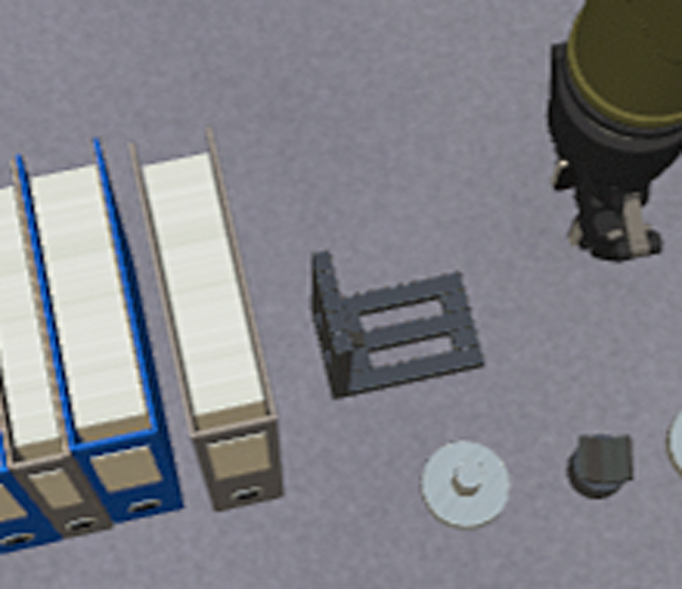

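The binder stands upright at px (240,320), parallel to the row with a visible gap. The bookend at (400,330) and the anvils haven't moved. Next I'll lower the fingers behind the foot end.

>>> carry_out --pt "3.0 0.7 0.4 0 0" --pt "3.0 0 0 3.2 0" --pt "3.0 0 0 3.2 0" --pt "3.0 0 0 3.2 0" --pt "3.0 0 0 3.2 0" --pt "3.0 0 0 3.2 0" --pt "3.0 0 0 2.2 0" --pt "3.0 0 0 0 0"

```text
t: 7.27
ee_pos: [540.2, -96.3, 20.6]
orientation: [[0.046, 0.999, -0.008], [0.999, -0.046, 0.003], [0.003, -0.009, -1.0]]
force: [-1.8, -0.7, 0.4]
opening: 29.9
gripper_force: 0.0
```

>>> carry_out --pt "3.0 0 0 0 0" --pt "3.0 0 0 0 0"

```text
t: 7.43
ee_pos: [545.2, -97.7, 26.9]
orientation: [[0.047, 0.999, 0.002], [0.999, -0.047, -0.0], [-0.0, 0.002, -1.0]]
force: [-0.3, 0.0, 1.2]
opening: 30.0
gripper_force: 0.0
```

```bash
python3 -c "
from h import *
to([543.5,-75,17])
for n in ('side','top'):
    w=cloud(grab(n));x,y,z=np.moveaxis(w,-1,0)
    m=(z>212)&(z<235)&(y>60)&(y<155)&(x>465)&(x<630)
    P=w[m];A=np.c_[P[:,0]-550,P[:,1]-115,np.ones(len(P))];print(n,np.linalg.lstsq(A,P[:,2],rcond=None)[0],np.percentile(P[:,1],[1,50,99]))
"
```

```text
t 7.4333 pos [545.2 -97.7  26.9] F [-0.3  0.   1.2] open 30.0 yaw -2.7 z [ 0.002 -0.    -1.   ]
tool shift cm to [543.5, -75, 17] [ 2.26 -0.28  0.98]
side [-3.95954664e-03  4.70128640e-03  2.15604234e+02] [ 89.76048754 120.88097868 144.91389586]
top [-9.61201841e-04  6.89234768e-03  2.15838055e+02] [ 91.98114675 122.23634063 146.42556756]
```

>>> carry_out --pt "3.0 0 -0.1 0.5 0.3" --pt "3.0 0 -0.1 0.4 0" --pt "3.0 0.4 0 0 0" --pt "3.0 0.4 0 0 0" --pt "3.0 0.4 0 0 0" --pt "3.0 0.4 0 0 0" --pt "3.0 0.4 0 0 0" --pt "3.0 0.4 0 0 0"

```text
t: 8.2
ee_pos: [543.1, -73.9, 16.4]
orientation: [[0.053, 0.999, 0.0], [0.999, -0.053, -0.0], [0.0, 0.0, -1.0]]
force: [-0.6, 0.4, -0.1]
opening: 30.1
gripper_force: 0.0
```

>>> carry_out --pt "3.0 0.3 0 0 0" --pt "3.0 0.3 0 0 0" --pt "3.0 0.3 0 0 0" --pt "3.0 0.3 0 0 0" --pt "3.0 0.3 0 0 0" --pt "3.0 0.3 0 0 0" --pt "3.0 0.3 0 0 0" --pt "3.0 0.3 0 0 0"

```text
t: 8.87
ee_pos: [544.2, -54.5, 16.4]
orientation: [[0.056, 0.998, -0.0], [0.998, -0.056, -0.005], [-0.005, -0.0, -1.0]]
force: [-0.6, -8.6, 1.1]
opening: 29.9
gripper_force: 3.8
```

```bash
python3 -c "
from h import *
to([547,-3,17]);lean()
f=grab('side');cv2.imwrite('pics/s4.png',cv2.resize(f['color'][100:290,180:400],None,fx=3.1,fy=3.1,interpolation=cv2.INTER_CUBIC))"
```

```text
t 8.8667 pos [544.2 -54.5  16.4] F [-0.6 -8.6  1.1] open 29.9 yaw -3.22 z [-0.    -0.005 -1.   ]
tool shift cm to [547, -3, 17] [ 5.16 -0.01 -0.08]
x 480 520 top y 1/99% [104.1 153.2] z [206.3 211.4 222.7]
x 530 570 top y 1/99% [-19.3 150.6] z [203.  211.7 237.4]
x 580 620 top y 1/99% [ 98.8 147.9] z [207.3 211.4 223.1]
foot end 510 [-40.6 -38.6]
foot end 560 [-40.3 -37.7]
```

View pics/s4.png

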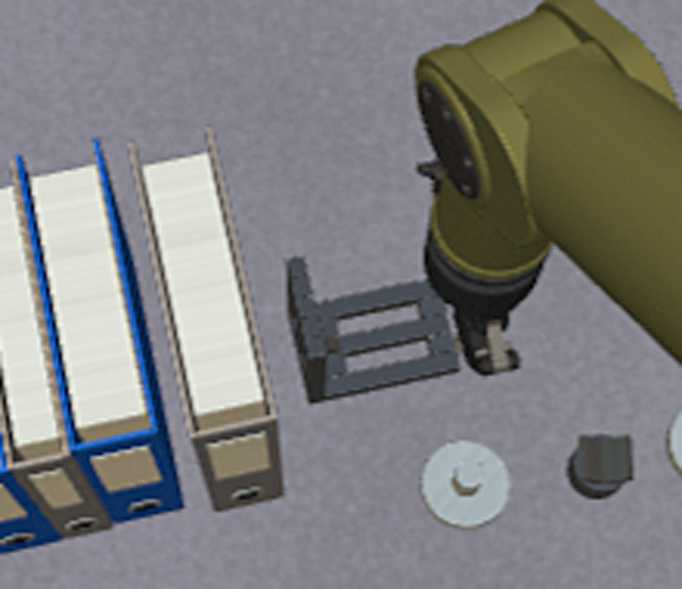

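The bookend slides straight under two-finger contact at px (465,350), pushing at about 9 N. The binder and row haven't moved. I'll keep pushing.

>>> carry_out --pt "3.0 0.4 0 0 0" --pt "3.0 0.4 0 0 0" --pt "3.0 0.4 0 0 0" --pt "3.0 0.4 0 0 0" --pt "3.0 0.4 0 0 0" --pt "3.0 0.4 0 0 0" --pt "3.0 0.4 0 0 0" --pt "3.0 0.3 0 0 0"

```text
t: 9.63
ee_pos: [546.0, -23.4, 16.4]
orientation: [[0.056, 0.998, -0.0], [0.998, -0.056, -0.005], [-0.005, -0.0, -1.0]]
force: [-0.3, -7.9, 1.9]
opening: 30.1
gripper_force: 3.9
```

>>> carry_out --pt "3.0 0.2 0 0 0" --pt "3.0 0.2 0 0 0" --pt "3.0 0.2 0 0 0" --pt "3.0 0.2 0 0 0" --pt "3.0 0.2 0 0 0" --pt "3.0 0.2 0 0 0"

```text
t: 10.13
ee_pos: [546.5, -14.1, 16.4]
orientation: [[0.057, 0.998, -0.001], [0.998, -0.057, -0.008], [-0.008, -0.0, -1.0]]
force: [-0.7, -11.5, 2.1]
opening: 30.0
gripper_force: 5.9
```

```bash
cat >> h.py <<'E'
def gap():
    # positions along row of binder +y cover, row covers using top band, measured in row frame about (550,*)
    w=cloud(grab('side'));x,y,z=np.moveaxis(w,-1,0)
    for lo,hi in((480,505),(600,625)):
        m=(z>216)&(z<235)&(x>lo)&(x<hi)&(y>80)&(y<310); s=(y+0.052*(x-550))[m]
        h,_=np.histogram(s,bins=np.arange(90,310,4));print(lo,[(int(90+4*i),int(c)) for i,c in enumerate(h) if c>6])
E
python3 -c "
from h import *
to([547,-3,17]);lean();gap()"
```

```text
t 10.1333 pos [546.5 -14.1  16.4] F [ -0.7 -11.5   2.1] open 30.0 yaw -3.29 z [-0.001 -0.008 -1.   ]
tool shift cm to [547, -3, 17] [ 1.11 -0.02 -0.07]
x 480 520 top y 1/99% [-18.  159.9] z [201.9 211.4 237.2]
x 530 570 top y 1/99% [ 20.3 157.3] z [203.8 211.4 233.5]
x 580 620 top y 1/99% [105.2 154.8] z [206.9 211.3 223.4]
foot end 510 [-0.5  0.6]
foot end 560 [2.4 4.2]
480 [(106, 9), (110, 15), (154, 20), (166, 19), (170, 8), (214, 27), (218, 26), (250, 31), (254, 21), (298, 15), (302, 41)]
600 [(106, 12), (110, 9), (154, 17), (166, 15), (214, 24), (218, 24), (250, 28), (254, 21), (298, 12), (302, 38)]
```

>>> carry_out --pt "3.0 0.2 0 0 0" --pt "3.0 0.2 0 0 0" --pt "3.0 0.2 0 0 0" --pt "3.0 0.1 0 0 0"

```text
t: 10.57
ee_pos: [547.0, -6.8, 16.4]
orientation: [[0.057, 0.998, -0.001], [0.998, -0.057, -0.008], [-0.008, -0.0, -1.0]]
force: [-0.2, -11.6, 2.2]
opening: 30.1
gripper_force: 5.8
```

>>> carry_out --pt "3.0 0.1 0 0 0" --pt "3.0 0.1 0 0 0"

```text
t: 10.73
ee_pos: [547.1, -5.2, 16.4]
orientation: [[0.057, 0.998, -0.001], [0.998, -0.058, -0.008], [-0.008, -0.0, -1.0]]
force: [-1.3, -11.5, 2.8]
opening: 29.9
gripper_force: 6.0
```

```bash
python3 -c "
from h import *
to([547,-3,17]);gap()"
```

```text
t 10.7333 pos [547.1  -5.2  16.4] F [ -1.3 -11.5   2.8] open 29.9 yaw -3.3 z [-0.001 -0.008 -1.   ]
tool shift cm to [547, -3, 17] [ 0.22 -0.03 -0.06]
480 [(114, 9), (118, 16), (162, 19), (166, 23), (170, 8), (214, 29), (218, 26), (250, 29), (254, 25), (298, 16), (302, 47)]
600 [(114, 11), (118, 11), (162, 20), (166, 18), (214, 23), (218, 23), (250, 26), (254, 23), (298, 15), (302, 37)]
```

Nearly closed. From here I'll go 1 mm at a time and watch the force.

>>> carry_out --pt "3.0 0.1 0 0 0"

```text
t: 10.87
ee_pos: [547.2, -4.4, 16.4]
orientation: [[0.058, 0.998, -0.001], [0.998, -0.058, -0.008], [-0.008, -0.0, -1.0]]
force: [-1.4, -12.0, 1.9]
opening: 30.0
gripper_force: 6.1
```

>>> carry_out --pt "3.0 0.1 0 0 0"

```text
t: 10.95
ee_pos: [547.3, -3.8, 16.4]
orientation: [[0.058, 0.998, -0.001], [0.998, -0.058, -0.009], [-0.009, -0.0, -1.0]]
force: [-0.1, -15.3, 1.8]
opening: 30.1
gripper_force: 7.6
```

>>> carry_out --pt "3.0 0.1 0 0 0"

```text
t: 11.03
ee_pos: [547.3, -3.8, 16.4]
orientation: [[0.058, 0.998, -0.001], [0.998, -0.058, -0.01], [-0.01, -0.001, -1.0]]
force: [-0.9, -16.8, 3.6]
opening: 30.0
gripper_force: 8.2
```

>>> carry_out --pt "3.0 0.1 0 0 0" --pt "3.0 0.1 0 0 0"

```text
t: 11.2
ee_pos: [547.3, -3.3, 16.4]
orientation: [[0.059, 0.998, -0.002], [0.998, -0.059, -0.012], [-0.012, -0.001, -1.0]]
force: [-2.1, -18.5, 4.4]
opening: 29.8
gripper_force: 9.0
```

>>> carry_out --pt "3.0 0.1 0 0 0" --pt "3.0 0.1 0 0 0"

```text
t: 11.37
ee_pos: [547.3, -3.0, 16.5]
orientation: [[0.059, 0.998, -0.002], [0.998, -0.059, -0.014], [-0.014, -0.001, -1.0]]
force: [-2.2, -21.8, 3.4]
opening: 30.0
gripper_force: 11.0
```

>>> carry_out --pt "3.0 0.1 0 0 0" --pt "3.0 0.1 0 0 0" --pt "3.0 0 0 0 0"

```text
t: 11.62
ee_pos: [547.4, -2.5, 16.5]
orientation: [[0.06, 0.998, -0.002], [0.998, -0.06, -0.016], [-0.016, -0.001, -1.0]]
force: [-2.1, -23.1, 4.7]
opening: 30.0
gripper_force: 11.4
```

Force is up to 23 N and the motion has stalled, so everything is snug. I'll back off slowly, then retreat and raise.

>>> carry_out --pt "3.0 -0.3 0 0 0" --pt "3.0 -0.4 0 0 0" --pt "3.0 -0.8 0 0 0" --pt "3.0 -1.5 0 0 0" --pt "3.0 -2.5 0 0 0" --pt "3.0 -2.5 0 0 0" --pt "3.0 -2.5 0 0 0" --pt "3.0 0 0 -2 0"

```text
t: 12.28
ee_pos: [538.4, -100.3, 33.0]
orientation: [[0.061, 0.998, -0.007], [0.998, -0.061, -0.001], [-0.001, -0.007, -1.0]]
force: [-0.5, -0.3, 0.2]
opening: 30.0
gripper_force: 0.0
```

>>> carry_out --pt "3.0 -2 0 -3 0" --pt "3.0 -2 0 -3 0" --pt "3.0 -2 0 -3 0" --pt "3.0 0 0 0 0" --pt "3.0 0 0 0 0"

```text
t: 12.7
ee_pos: [539.9, -155.7, 128.1]
orientation: [[0.056, 0.998, 0.004], [0.998, -0.056, -0.001], [-0.001, 0.004, -1.0]]
force: [-0.3, -0.1, -0.6]
opening: 29.7
gripper_force: 0.0
```

```bash
python3 -c "
from h import *
to([543,-100,17]);gap()
f=grab('side');w=cloud(f);x,y,z=np.moveaxis(w,-1,0)
for lo,hi,nm in((6,22,'foot'),(100,122,'leg'),(212,235,'tops')):
    m=(z>lo)&(z<hi)&(y>-30)&(y<(310 if nm=='tops' else 150))&(x>(445 if nm=='tops' else 490))&(x<660)
    c,L,st,ce=cv2.connectedComponentsWithStats(m.astype(np.uint8)); i=1+st[1:,4].argmax(); P=w[L==i]
    r=cv2.minAreaRect(P[:,:2].astype(np.float32));print(nm,np.percentile(P,1,0).round(1),np.percentile(P,99,0).round(1),np.round(np.r_[r[0],r[1],r[2]],1))
m=(z>6)&(z<60)&(y<0)&(y>-350)&(x>300)&(x<470)
c,L,st,ce=cv2.connectedComponentsWithStats(m.astype(np.uint8))
for i in range(1,c):
    if st[i,4]>100: print(w[L==i].mean(0).round(1),st[i])
cv2.imwrite('pics/s5.png',cv2.resize(f['color'][100:290,130:400],None,fx=2.8,fy=2.8,interpolation=cv2.INTER_CUBIC))"
```

```text
t 12.7 pos [ 539.9 -155.7  128.1] F [-0.3 -0.1 -0.6] open 29.7 yaw -3.22 z [ 0.004 -0.001 -1.   ]
tool shift cm to [543, -100, 17] [ 5.59 -0.05 11.11]
480 [(118, 20), (166, 30), (170, 18), (214, 17), (218, 31), (250, 25), (254, 27), (298, 11), (302, 47)]
600 [(118, 22), (166, 28), (170, 14), (214, 16), (218, 25), (250, 26), (254, 21), (298, 13), (302, 36)]
foot [517.4   9.8   6.5] [588.7 107.2  18.8] [552.3  61.5 104.8  73.4  86.5]
leg [520.7 106.  107.3] [590.5 118.  119.9] [555.5 111.9   9.8  70.1  87. ]
tops [462.6 116.9 212.1] [654.1 307.3 233.4] [560.6 211.7 186.6 190.7  86.7]
[ 413.2 -190.6   15.4] [395 228  31  30 715]
[ 417.1 -105.4   36. ] [362 240  22  21 362]
[432.2 -20.5  17.4] [319 242  25  28 515]
```

View pics/s5.png

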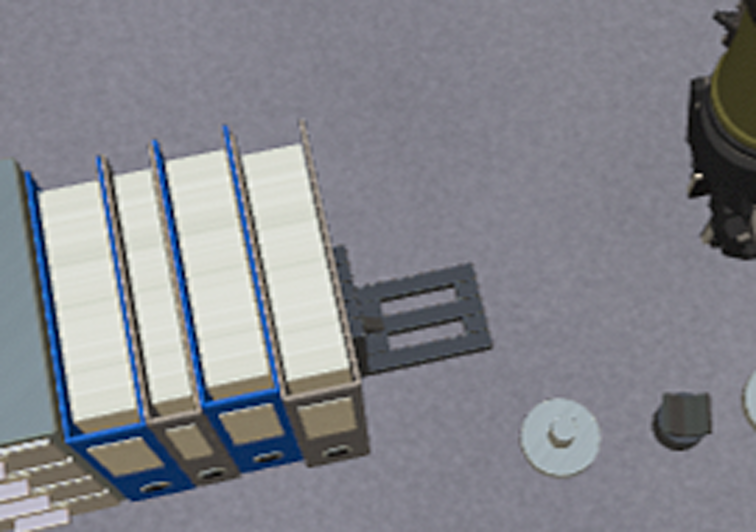

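The binder at (310,300) is closed up against the row. The bookend at (420,320) stands flat against it, the anvils and test block haven't moved, and the robot is clear.

```bash
python3 -c "
from h import *
print(ticket.job_done())"
```

```text
the job is handed in; nothing more can be done
None
```

The job is handed in: the binder was pushed upright, then closed up snugly against the row with the bookend flat against it; the row still stands, and the anvils and test block did not move.

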